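# Cap the sample tubes, hang the in-use sign and start the shaker

## Task

Slide an orange cap fully home over every sample tube on the shaker. Then take the yellow in-use sign out of its holder and hang it by its eye on the peg of the steel stand, and last of all push the green start lever across to on. Spare caps may stay where they are; do not disturb the other things on the bench.

Things in the scene. Friction and masses are not known exactly. Their poses are not given: they have to be found in the camera images.
- shaker: White orbital shaker, 220 (x) by 350 (y) mm, fixed; origin under its centre, x to its back, y to its left seen from the robot. Tube block (top 85 mm up) with six square sockets, 38 mm deep, at x = -45 or 45, y = -130, -45 or 40 mm; a grey control box (top 74 mm up) with the start lever at its +y end, centred at x = 0, y = 125 mm.
- tube1_top (a point): Centre of the flat top of a sample tube: pale closed cylinder, 30 mm diameter, 118 mm long, 150 g, standing loose (about 0.5 mm play) in a socket of the shaker, top 165 mm above the bench, its uppermost 4 mm chamfered to 25 mm across; its upper 80 mm show. z up. None if there is no such tube.
- tube2_top (a point): Top centre of another such tube, as tube1_top; None if absent.
- tube3_top (a point): Top centre of another such tube, as tube1_top; None if absent.
- tube4_top (a point): Top centre of another such tube, as tube1_top; None if absent.
- tube5_top (a point): Top centre of another such tube, as tube1_top; None if absent.
- tube6_top (a point): Top centre of another such tube, as tube1_top; None if absent.
- cap1: Orange push-on cap, a cup standing open side down on the bench: 40 mm outside, 36 mm high, bore 33 mm wide and 31 mm deep, 30 g. Origin at the centre of its open lower rim, z to its closed top. Fully home its closed end rests on the tube top: its origin is 31 mm below the tube top. Six caps, always more than tubes.
- cap2: Another such cap, as cap1.
- cap3: Another such cap, as cap1.
- cap4: Another such cap, as cap1.
- cap5: Another such cap, as cap1.
- cap6: Another such cap, as cap1.
- sign: Yellow sign with red disc: plate 8 mm thick (x), 80 wide (y), 120 high (z), 80 g, upright in a close slot (floor 10, rim 44 mm above the bench) of a fixed blue holder (70 by 110 mm); lifts straight out. Origin: centre of its lower edge. Rectangular eye 32 mm wide, 28 high, from 60 to 88 mm above the lower edge; grip the 32 mm above the eye, across the thickness.
- sign_eye (a point): Centre of the sign's eye, 74 mm above its lower edge and 46 mm below its upper edge; axes as the sign's.
- hook_stand: Fixed steel stand for the sign; origin under the centre of its 100 by 90 mm base. An upright post (14 mm thick, top 164 mm up) stands at x = 20 mm; from it a peg 9 mm thick rises gently towards the stand's -x, from (20, 0, 145) mm at the post to a 14 mm ball at its free end (-50, 0, 165) mm.
- peg_tip (a point): Centre of the ball at the free end of the peg; axes as the hook stand's (the peg points to -x).
- start_lever (a joint): Start lever on the shaker's control box, 70 mm long with a green 26 mm ball, pivot at the shaker's (0, 125, 96) mm: 0 = off (as built, leaning to the shaker's -x), grows to 1.0 rad as it swings to the shaker's +x (on). It stays where it is left and moves with a light push near its tip.
- start_lever_tip (a point): Tip of the start lever. Pushing it towards the shaker's +x switches the shaker on.
- beaker: Bystander: clear glass beaker, 72 mm across, 90 mm high. Leave alone.
- spatula: Bystander: spatula, 180 mm long, lying flat. Leave alone.
- marker: Bystander: red marker pen, 130 mm long, 16 mm thick, lying. Leave alone.
- jar: Bystander: small jar with blue lid, 56 mm across, 75 mm high. Leave alone.
Things that resemble listed ones, but are neither listed nor needed, are in the scene too. Several things have the shape of the sign; the one meant has the colours described above.

How it is judged:
On the way, in this order (a step that is already met when the one before it is completed fails the run):
1. every tube present carries a cap, fully home and released (((horizontal distance between cap1 and tube1_top below 0.004 m and z of cap1 in the frame of tube1_top between -0.034 and -0.028 m and angle between cap1's own z axis and vertical below 0.1 rad and contact force between cap1 and the fingers below 0.1 N) or (horizontal distance between cap2 and tube1_top below 0.004 m and z of cap2 in the frame of tube1_top between -0.034 and -0.028 m and angle between cap2's own z axis and vertical below 0.1 rad and contact force between cap2 and the fingers below 0.1 N) or (horizontal distance between cap3 and tube1_top below 0.004 m and z of cap3 in the frame of tube1_top between -0.034 and -0.028 m and angle between cap3's own z axis and vertical below 0.1 rad and contact force between cap3 and the fingers below 0.1 N) or (horizontal distance between cap4 and tube1_top below 0.004 m and z of cap4 in the frame of tube1_top between -0.034 and -0.028 m and angle between cap4's own z axis and vertical below 0.1 rad and contact force between cap4 and the fingers below 0.1 N) or (horizontal distance between cap5 and tube1_top below 0.004 m and z of cap5 in the frame of tube1_top between -0.034 and -0.028 m and angle between cap5's own z axis and vertical below 0.1 rad and contact force between cap5 and the fingers below 0.1 N) or (horizontal distance between cap6 and tube1_top below 0.004 m and z of cap6 in the frame of tube1_top between -0.034 and -0.028 m and angle between cap6's own z axis and vertical below 0.1 rad and contact force between cap6 and the fingers below 0.1 N)) and height (world z) of tube1_top between 0.158 and 0.172 m and ((horizontal distance between cap1 and tube2_top below 0.004 m and z of cap1 in the frame of tube2_top between -0.034 and -0.028 m and angle between cap1's own z axis and vertical below 0.1 rad and contact force between cap1 and the fingers below 0.1 N) or (horizontal distance between cap2 and tube2_top below 0.004 m and z of cap2 in the frame of tube2_top between -0.034 and -0.028 m and angle between cap2's own z axis and vertical below 0.1 rad and contact force between cap2 and the fingers below 0.1 N) or (horizontal distance between cap3 and tube2_top below 0.004 m and z of cap3 in the frame of tube2_top between -0.034 and -0.028 m and angle between cap3's own z axis and vertical below 0.1 rad and contact force between cap3 and the fingers below 0.1 N) or (horizontal distance between cap4 and tube2_top below 0.004 m and z of cap4 in the frame of tube2_top between -0.034 and -0.028 m and angle between cap4's own z axis and vertical below 0.1 rad and contact force between cap4 and the fingers below 0.1 N) or (horizontal distance between cap5 and tube2_top below 0.004 m and z of cap5 in the frame of tube2_top between -0.034 and -0.028 m and angle between cap5's own z axis and vertical below 0.1 rad and contact force between cap5 and the fingers below 0.1 N) or (horizontal distance between cap6 and tube2_top below 0.004 m and z of cap6 in the frame of tube2_top between -0.034 and -0.028 m and angle between cap6's own z axis and vertical below 0.1 rad and contact force between cap6 and the fingers below 0.1 N)) and height (world z) of tube2_top between 0.158 and 0.172 m and ((horizontal distance between cap1 and tube3_top below 0.004 m and z of cap1 in the frame of tube3_top between -0.034 and -0.028 m and angle between cap1's own z axis and vertical below 0.1 rad and contact force between cap1 and the fingers below 0.1 N) or (horizontal distance between cap2 and tube3_top below 0.004 m and z of cap2 in the frame of tube3_top between -0.034 and -0.028 m and angle between cap2's own z axis and vertical below 0.1 rad and contact force between cap2 and the fingers below 0.1 N) or (horizontal distance between cap3 and tube3_top below 0.004 m and z of cap3 in the frame of tube3_top between -0.034 and -0.028 m and angle between cap3's own z axis and vertical below 0.1 rad and contact force between cap3 and the fingers below 0.1 N) or (horizontal distance between cap4 and tube3_top below 0.004 m and z of cap4 in the frame of tube3_top between -0.034 and -0.028 m and angle between cap4's own z axis and vertical below 0.1 rad and contact force between cap4 and the fingers below 0.1 N) or (horizontal distance between cap5 and tube3_top below 0.004 m and z of cap5 in the frame of tube3_top between -0.034 and -0.028 m and angle between cap5's own z axis and vertical below 0.1 rad and contact force between cap5 and the fingers below 0.1 N) or (horizontal distance between cap6 and tube3_top below 0.004 m and z of cap6 in the frame of tube3_top between -0.034 and -0.028 m and angle between cap6's own z axis and vertical below 0.1 rad and contact force between cap6 and the fingers below 0.1 N)) and height (world z) of tube3_top between 0.158 and 0.172 m and ((horizontal distance between cap1 and tube4_top below 0.004 m and z of cap1 in the frame of tube4_top between -0.034 and -0.028 m and angle between cap1's own z axis and vertical below 0.1 rad and contact force between cap1 and the fingers below 0.1 N) or (horizontal distance between cap2 and tube4_top below 0.004 m and z of cap2 in the frame of tube4_top between -0.034 and -0.028 m and angle between cap2's own z axis and vertical below 0.1 rad and contact force between cap2 and the fingers below 0.1 N) or (horizontal distance between cap3 and tube4_top below 0.004 m and z of cap3 in the frame of tube4_top between -0.034 and -0.028 m and angle between cap3's own z axis and vertical below 0.1 rad and contact force between cap3 and the fingers below 0.1 N) or (horizontal distance between cap4 and tube4_top below 0.004 m and z of cap4 in the frame of tube4_top between -0.034 and -0.028 m and angle between cap4's own z axis and vertical below 0.1 rad and contact force between cap4 and the fingers below 0.1 N) or (horizontal distance between cap5 and tube4_top below 0.004 m and z of cap5 in the frame of tube4_top between -0.034 and -0.028 m and angle between cap5's own z axis and vertical below 0.1 rad and contact force between cap5 and the fingers below 0.1 N) or (horizontal distance between cap6 and tube4_top below 0.004 m and z of cap6 in the frame of tube4_top between -0.034 and -0.028 m and angle between cap6's own z axis and vertical below 0.1 rad and contact force between cap6 and the fingers below 0.1 N)) and height (world z) of tube4_top between 0.158 and 0.172 m and ((horizontal distance between cap1 and tube5_top below 0.004 m and z of cap1 in the frame of tube5_top between -0.034 and -0.028 m and angle between cap1's own z axis and vertical below 0.1 rad and contact force between cap1 and the fingers below 0.1 N) or (horizontal distance between cap2 and tube5_top below 0.004 m and z of cap2 in the frame of tube5_top between -0.034 and -0.028 m and angle between cap2's own z axis and vertical below 0.1 rad and contact force between cap2 and the fingers below 0.1 N) or (horizontal distance between cap3 and tube5_top below 0.004 m and z of cap3 in the frame of tube5_top between -0.034 and -0.028 m and angle between cap3's own z axis and vertical below 0.1 rad and contact force between cap3 and the fingers below 0.1 N) or (horizontal distance between cap4 and tube5_top below 0.004 m and z of cap4 in the frame of tube5_top between -0.034 and -0.028 m and angle between cap4's own z axis and vertical below 0.1 rad and contact force between cap4 and the fingers below 0.1 N) or (horizontal distance between cap5 and tube5_top below 0.004 m and z of cap5 in the frame of tube5_top between -0.034 and -0.028 m and angle between cap5's own z axis and vertical below 0.1 rad and contact force between cap5 and the fingers below 0.1 N) or (horizontal distance between cap6 and tube5_top below 0.004 m and z of cap6 in the frame of tube5_top between -0.034 and -0.028 m and angle between cap6's own z axis and vertical below 0.1 rad and contact force between cap6 and the fingers below 0.1 N)) and height (world z) of tube5_top between 0.158 and 0.172 m and ((horizontal distance between cap1 and tube6_top below 0.004 m and z of cap1 in the frame of tube6_top between -0.034 and -0.028 m and angle between cap1's own z axis and vertical below 0.1 rad and contact force between cap1 and the fingers below 0.1 N) or (horizontal distance between cap2 and tube6_top below 0.004 m and z of cap2 in the frame of tube6_top between -0.034 and -0.028 m and angle between cap2's own z axis and vertical below 0.1 rad and contact force between cap2 and the fingers below 0.1 N) or (horizontal distance between cap3 and tube6_top below 0.004 m and z of cap3 in the frame of tube6_top between -0.034 and -0.028 m and angle between cap3's own z axis and vertical below 0.1 rad and contact force between cap3 and the fingers below 0.1 N) or (horizontal distance between cap4 and tube6_top below 0.004 m and z of cap4 in the frame of tube6_top between -0.034 and -0.028 m and angle between cap4's own z axis and vertical below 0.1 rad and contact force between cap4 and the fingers below 0.1 N) or (horizontal distance between cap5 and tube6_top below 0.004 m and z of cap5 in the frame of tube6_top between -0.034 and -0.028 m and angle between cap5's own z axis and vertical below 0.1 rad and contact force between cap5 and the fingers below 0.1 N) or (horizontal distance between cap6 and tube6_top below 0.004 m and z of cap6 in the frame of tube6_top between -0.034 and -0.028 m and angle between cap6's own z axis and vertical below 0.1 rad and contact force between cap6 and the fingers below 0.1 N)) and height (world z) of tube6_top between 0.158 and 0.172 m), for 0.2 s.
2. the sign hangs by its eye on the peg, released (x of sign_eye in the frame of hook_stand between -0.044 and 0.02 m and y of sign_eye in the frame of hook_stand between -0.012 and 0.012 m and z of sign_eye in the frame of hook_stand between 0.125 and 0.165 m and angle between sign's own z axis and vertical below 0.35 rad and contact force between sign and the fingers below 0.1 N and linear speed of sign below 0.03 m/s), for 0.3 s.
3. the start lever is on (value of joint start_lever above 0.8 rad), for 0.2 s.
At the end, for the whole second after the job is handed in: Every tube stands in its socket with a released cap within 4 mm of its axis, upright within 0.1 rad, its rim 28 to 34 mm below the tube top; the sign hangs at rest, peg through its eye (eye centre within 12 mm sideways, between ball and post, within 0.35 rad of upright); the lever is above 0.8 rad (all of step 1 and all of step 2 and value of joint start_lever above 0.8 rad); the robot touches nothing.
It fails at once if the beaker is moved more than 40 mm (distance of beaker from where it was at the start of the episode above 0.04 m).
It fails at once if the spatula is moved more than 40 mm (distance of spatula from where it was at the start of the episode above 0.04 m).
It fails at once if the marker is moved more than 40 mm (distance of marker from where it was at the start of the episode above 0.04 m).
It fails at once if the jar is moved more than 40 mm (distance of jar from where it was at the start of the episode above 0.04 m).
Of tube1, tube2, tube3, tube4, tube5, tube6 only 4 to 5 are there at a start; the rules pass over those that are not, and their reading is None.
At some moment in a run one of cap1, cap2, cap3, cap4, cap5, cap6 may be knocked a few centimetres aside while the robot is not near it.
It also fails if it takes over 210 s, if anything falls off the work surface, if the arm or the gripper's body presses on something with over 40 N, if the wrist force passes 120 N, or if a joint passes its speed limit or range.

## Robot

A 6-joint arm with a two-finger parallel gripper is mounted at the origin on the work surface. World frame = base frame: x ahead of the robot, y to its left, z up, the work surface at z = 0. Lengths are in m, angles in rad, forces in N, time in s.
With the tool pointing down it reaches from about 0.25 to 0.8 m from the base axis. Payload 3.9 kg.
Tool frame: the origin (TCP) lies midway between the tips of the shut fingers; the grasp point (between the pads) lies 19 mm behind it; z points along the fingers, y is the line along which they close (so a half turn about z gives the same grasp; the last joint's range is limited). The gripper opens to 85 mm and grips with 20 to 120 N. Pads are 22 mm wide; open, the fingers measure 114 mm over their backs; the gripper's body (76 mm by 85 mm) begins 54 mm behind the grasp point. The pads swing forward as they close: fully open they stand 13 mm farther back than shut.
Start: joints at [0, 0.26, -0.138, 1.173, 0, 1.571], TCP at [0.525, -0, 0.231] pointing down, gripper open.
Joint ranges: [-2.78, 2.78], [-0.83, 1.72], [-1.28, 1.37], [-1.9, 2.12], [-1.57, 1.48], [-3.14, 3.14]. Speed limits (rad/s): [2.57, 2.57, 3.14, 3.14, 3.14, 3.14].

## Interface

Orientations are given as a 3x3 rotation matrix whose columns are the frame's x, y, z axes.
In Python, from workcell import r, viewer gives the robot as it stands.
- The arm moves only by the shell command python3 -m pendant 'ROWS' [OPENING]. ROWS is JSON, one flat list of numbers, 6 for each row, row after row: the shift along the world's x, y, z scaled (see below), then the turn, a rotation vector about the world's x, y, z scaled (see below). In form: [dx, dy, dz, rx, ry, rz, dx, dy, dz, rx, ry, rz, ...]. A call has 1 to 10 rows; each row shifts and turns the commanded pose from where the row before left it; what a row does not reach is not made up. The controller multiplies each number of a shift by 0.6 m and each number of a turn by 0.1 rad. A row lasts 1/12 s, in which the tool goes at most 41.7 mm and 7.16 degrees, less where a joint would pass 70% of its speed; a pose out of reach is approached as far as the arm can. A call with a number of a shift or a turn outside -1 to 1 is refused whole. A call with a gripper value outside its range is refused whole. OPENING is the opening, from 0 (shut) to 1 (fully open), set as the call begins (- or left out, the last holds). The fingers move at their own pace and stop on an object; the grip force is fixed at half the most. Time passes only in rows, so rows that do not move let the fingers close. It gives the time, the measured TCP pose, the force, the opening and the grip force at its end, in the units of the state.
- r.get_state(): the state, without advancing time (a new reading comes with each control period).
- viewer.capture(name): name is "scene" or "side" or "wrist"; returns a dict with "pixels" (420x560x3 uint8, red, green, blue), "depth" (420x560 float32, m along the optical axis (not along the pixel's ray), 0 where there is no reading), "camera_matrix" (3x3 intrinsics, pixels), "camera_from_world" (4x4, takes a point from world to camera coordinates). Camera axes: x right, y up, looking along -z (the intrinsics and any distortion apply to the point x, -y, -z); pixel columns grow to the right and rows downward; lengths in m; the calibration is good to about 2 mm. A picture is of the moment at which its call begins.
- r.sign_off(): hands the job in; it is judged then, once.
The state is a dict: "time_s": time; "joint_pos": joint angles; "qd": joint speeds; "joint_torque": joint torques, N m; "ee_pos": TCP position; "tcp_rot": TCP orientation; "contact_force": force on the tool from outside, world axes, zero at the start; "torque": the same for the moment, N m; "gripper_width": finger opening in m; "finger_force": force on a finger pad.
Only numpy, scipy, OpenCV 4.12 (cv2) and the standard library are available. Lean on these libraries where they do the work, as an engineer would, in place of code of your own. Each camera call takes 0.05 s, during which the arm holds its last target. There are 200 camera calls.

## Working session

There is one attempt and no reset: what is moved stays moved. The work goes in short steps, Python scripts to look and compute and a shell command to move; the robot and the scene stay as the last step left them, time stands still between calls to the robot, and variables do not carry over. Pictures are saved under pics/ and viewed, at most 14 in all, crops included, and the job is handed in when it is done.

```bash
mkdir -p pics; ls
cat > h.py <<'E'
import numpy as np, cv2
from workcell import r, viewer
def cap(n,save=None):
    c=viewer.capture(n)
    if save: cv2.imwrite('pics/'+save,c['pixels'][:,:,::-1])
    return c
def world(c):
    K=c['camera_matrix'];T=np.linalg.inv(c['camera_from_world']);d=c['depth']
    v,u=np.mgrid[:d.shape[0],:d.shape[1]]
    p=np.stack([(u-K[0,2])/K[0,0]*d,-(v-K[1,2])/K[1,1]*d,-d],-1)
    w=p@T[:3,:3].T+T[:3,3]; w[d==0]=np.nan
    return w
E
python3 - <<'E'
from h import *
for n in ['scene','side','wrist']:
    c=cap(n,n+'0.png'); np.savez(n+'0.npz',**c); print(n,c['camera_matrix'].round(1).tolist(),np.linalg.inv(c['camera_from_world']).round(3).tolist())
E
```

```text
pics
scene [[508.5, 0.0, 277.7], [0.0, 508.5, 210.7], [0.0, 0.0, 1.0]] [[-0.859, -0.391, 0.332, 0.992], [0.513, -0.665, 0.543, 0.737], [0.008, 0.637, 0.771, 1.206], [0.0, 0.0, 0.0, 1.0]]
side [[499.0, 0.0, 277.3], [0.0, 499.0, 208.5], [0.0, 0.0, 1.0]] [[0.755, 0.491, -0.435, 0.005], [-0.655, 0.584, -0.479, -0.588], [0.019, 0.646, 0.763, 1.012], [0.0, 0.0, 0.0, 1.0]]
wrist [[322.5, 0.0, 283.2], [0.0, 322.5, 206.9], [0.0, 0.0, 1.0]] [[1.0, -0.001, 0.002, 0.525], [-0.0, 0.949, 0.314, 0.082], [-0.002, -0.314, 0.949, 0.373], [0.0, 0.0, 0.0, 1.0]]
```

View pics/scene0.png

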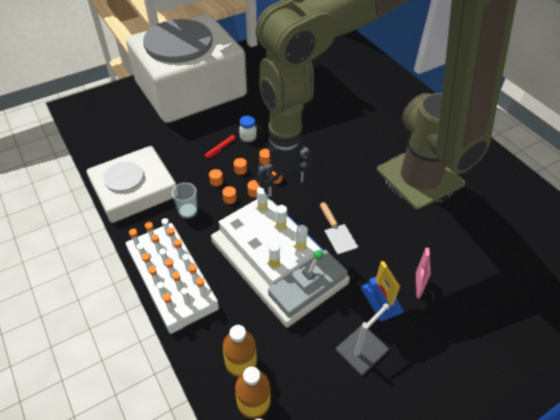

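View pics/side0.png

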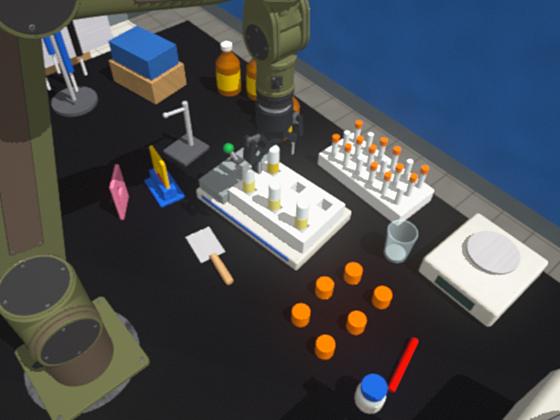

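Scene view: six caps at (215,177), (240,166), (265,157), (229,194), (253,188) and (277,178). Four tubes at (262,197), (281,217), (301,236) and (274,252), with the sockets at (236,225) and (254,243) empty. Look-alikes: the pink plate (424,272) resembles the yellow sign (387,283), and the small orange caps on the rack (170,260) resemble the real caps. The stand is at (365,340) and the lever ball at (318,254).

```bash
cat > m.py <<'E'
from h import *
import sys
def blobs(mask,w,name,minn=8):
    n,l=cv2.connectedComponents(mask.astype(np.uint8))
    for i in range(1,n):
        q=w[l==i]
        if len(q)<minn: continue
        v,u=np.nonzero(l==i); (cc,rad)=cv2.minEnclosingCircle(q[:,:2].astype(np.float32)*1000)
        print(name,(int(u.mean()),int(v.mean())),len(q),'circ',np.round(cc,1),round(rad,1),'med',np.median(q,0).round(4))
if __name__=='__main__':
  for n in ['side','scene']:
    c=np.load(n+'0.npz'); w=world(c); hsv=cv2.cvtColor(c['pixels'],cv2.COLOR_RGB2HSV); H,S,V=[hsv[...,i].astype(int) for i in range(3)]
    z=w[...,2]
    print(n)
    org=(H>5)&(H<18)&(S>180)&(V>120)
    blobs(org&(abs(z-.036)<.003),w,'cap')
    blobs((abs(z-.165)<.004)&(abs(w[...,0]-.5)<.3)&(abs(w[...,1])<.35),w,'z165',6)
    blobs((H>40)&(H<75)&(S>120)&(V>60),w,'green',6)
    blobs((H>20)&(H<32)&(S>150)&(V>80)&(z<.16),w,'yellow',15)
    m=(abs(z-.085)<.003)&(S<60)&(V>100)&(abs(w[...,1])<.4)
    q=w[m]; print('block',len(q),cv2.minAreaRect(q[:,:2].astype(np.float32)*1000))
    m=(abs(z-.074)<.003)&(S<60)&(abs(w[...,1])<.4)
    q=w[m]; print('box',len(q),cv2.minAreaRect(q[:,:2].astype(np.float32)*1000))
E
python3 m.py
python3 - <<'E'
import cv2,numpy as np
a=cv2.imread('pics/scene0.png')[180:380,220:450]
b=cv2.imread('pics/side0.png')[80:270,100:360]
cv2.imwrite('pics/crop0.png',np.hstack([cv2.resize(a,(400,348)),cv2.resize(b,(400,348))]))
E
```

```text
side
cap (353, 269) 170 circ [ 576.9 -230.7] 21.7 med [ 0.5763 -0.2314  0.0366]
cap (324, 283) 190 circ [ 497.2 -216.4] 21.2 med [ 0.4968 -0.2159  0.0364]
cap (382, 293) 182 circ [ 580. -318.] 20.8 med [ 0.5791 -0.3179  0.0367]
cap (300, 311) 211 circ [ 408.2 -231. ] 20.3 med [ 0.4078 -0.2313  0.0364]
cap (356, 319) 224 circ [ 488.1 -323.8] 20.1 med [ 0.4873 -0.3239  0.0367]
cap (325, 343) 240 circ [ 396.6 -320.2] 20.3 med [ 0.3955 -0.3203  0.0366]
z165 (274, 149) 57 circ [608.2  95.6] 14.1 med [0.608  0.0929 0.165 ]
z165 (228, 148) 33 circ [524.5 170.9] 12.6 med [0.5198 0.165  0.1652]
z165 (247, 167) 69 circ [519.5  85.6] 15.5 med [0.516  0.0846 0.1657]
z165 (274, 185) 96 circ [530.5   2.2] 14.9 med [ 0.5289 -0.      0.1648]
z165 (302, 204) 109 circ [539.7 -83.3] 15.1 med [ 0.5398 -0.084   0.1651]
green (227, 147) 93 circ [575.6 251.2] 107.7 med [0.5235 0.1686 0.1674]
yellow (228, 81) 393 circ [818.4 566.8] 79.4 med [0.7779 0.5107 0.0531]
yellow (250, 85) 152 circ [855.2 496.9] 73.9 med [0.8236 0.4533 0.0501]
yellow (158, 164) 336 circ [418.8 364.9] 119.3 med [0.3883 0.2924 0.0996]

[... 1119 characters left out ...]
[529.4 174.3] 12.6 med [0.5349 0.1802 0.1659]
z165 (242, 335) 13 circ [795.4 269.7] 7.1 med [0.7938 0.273  0.1671]
green (317, 254) 58 circ [530.7 176.2] 10.6 med [0.5321 0.1781 0.1696]
yellow (273, 263) 38 circ [615.7 106.5] 10.5 med [0.6179 0.11   0.1061]
yellow (387, 280) 479 circ [353.6 266.4] 84.8 med [0.3948 0.2949 0.1048]
yellow (239, 364) 267 circ [800.4 257. ] 41.6 med [0.8208 0.2878 0.0593]
yellow (253, 407) 305 circ [823.2 359.2] 39.9 med [0.837  0.3902 0.054 ]
block 2808 ((134.88653564453125, 45.08184814453125), (761.8644409179688, 1561.4576416015625), 85.47007751464844)
box 1929 ((139.78155517578125, 41.395111083984375), (771.074462890625, 1577.2584228515625), 85.27536010742188)
```

View pics/crop0.png

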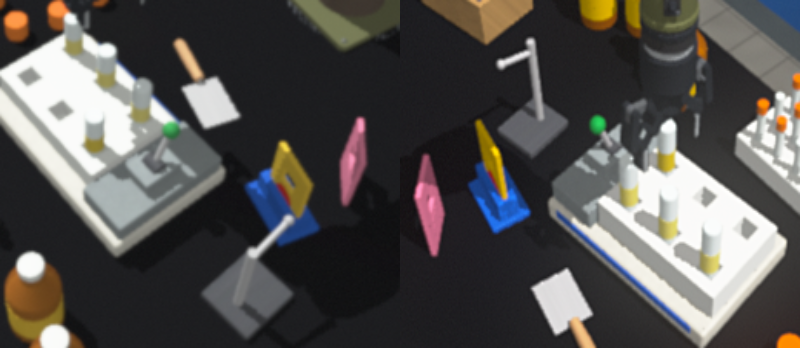

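The crop confirms four tubes, the yellow sign in the blue holder next to the stand, and the pink plate as the decoy. I'll refine the tube positions with the wrist picture and fit the shaker.

Run:
```python
from h import *
from m import blobs
c=np.load('wrist0.npz'); w=world(c); z=w[...,2]
hsv=cv2.cvtColor(c['pixels'],cv2.COLOR_RGB2HSV)
blobs((abs(z-.165)<.003),w,'z165',20)
blobs((hsv[...,0]>5)&(hsv[...,0]<18)&(hsv[...,1]>180)&(abs(z-.036)<.003),w,'cap',30)
a=np.array([[543.4,-81.3],[531.7,2.6],[521,86.7],[609.9,97.4]]);b=np.array([[-45,-130],[-45,-45],[-45,40],[45,40]])
T,_=cv2.estimateAffinePartial2D(b.astype(float),a); print(T, (b@T[:,:2].T+T[:,2]).round(1))
s=r.get_state(); print(s['tcp_rot'],s['gripper_width'],s['ee_pos'])
```

```text
z165 (426, 67) 1770 circ [609.3  99.9] 14.4 med [0.6091 0.1    0.1642]
z165 (278, 88) 1678 circ [520.9  88.1] 14.3 med [0.5208 0.0883 0.1643]
z165 (294, 217) 1148 circ [531.6   4.6] 14.3 med [0.532  0.0051 0.1642]
z165 (307, 319) 838 circ [542.5 -79. ] 14.3 med [ 0.5427 -0.0783  0.1642]
cap (263, 341) 633 circ [ 497.9 -212.8] 20.5 med [ 0.4987 -0.211   0.0354]
cap (195, 351) 615 circ [ 409.6 -228.1] 20.4 med [ 0.4101 -0.2271  0.0355]
cap (324, 351) 611 circ [ 578.3 -227.8] 20.5 med [ 0.5774 -0.2267  0.0354]
[[ 9.85796234e-01 -1.28528125e-01  5.70627888e+02]
 [ 1.28528125e-01  9.85796234e-01  5.26545422e+01]] [[543.  -81.3]
 [532.1   2.5]
 [521.1  86.3]
 [609.8  97.9]]
[[-3.10286796e-05  9.99998806e-01 -1.54471383e-03]
 [ 9.99999999e-01  3.10462137e-05  1.13270628e-05]
 [ 1.13750068e-05 -1.54471348e-03 -9.99998807e-01]] 0.08526306499375644 [5.24463803e-01 9.21214247e-06 2.30638800e-01]
```

View pics/wrist0.png

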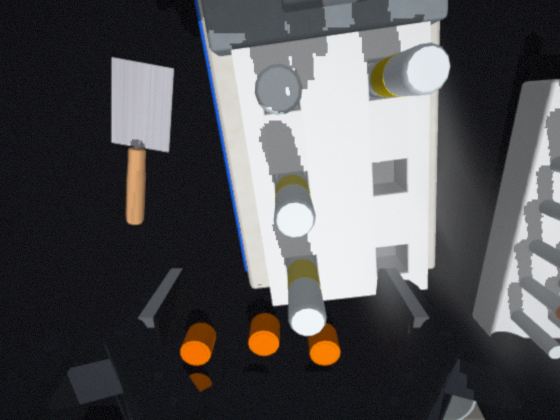

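The wrist view shows the tubes at (426,67), (278,88), (294,217) and (307,319), and the near caps at (195,351), (263,341) and (324,351). All tube tops read z = 0.164, as expected. I'll move over the first cap.

```bash
cat >> m.py <<'E'
def caps(f=None):
    c=cap('wrist',f); w=world(c); z=w[...,2]; hsv=cv2.cvtColor(c['pixels'],cv2.COLOR_RGB2HSV)
    o=(hsv[...,0]>5)&(hsv[...,0]<18)&(hsv[...,1]>150)
    blobs(o&(abs(z-.036)<.004),w,'cap',60)
    blobs((abs(z-.165)<.003),w,'z165',60)
    blobs(o&(abs(z-.170)<.003),w,'z170',60)
    s=r.get_state(); print('t',round(s['time_s'],2),s['ee_pos'].round(4) if hasattr(s['ee_pos'],'round') else s['ee_pos'],s['gripper_width'],s['finger_force'],np.round(s['contact_force'],1))
E
python3 -m pendant '[-0.0073,-0.0592,0,0,0,0,-0.0073,-0.0592,0,0,0,0,-0.0073,-0.0592,0,0,0,0,-0.0073,-0.0592,0,0,0,0,-0.0073,-0.0592,0,0,0,0,-0.0073,-0.0592,0,0,0,0,0,0,0,0,0,0,0,0,0,0,0,0]' 0.8
python3 -c "
from m import *
caps('w1.png')"
```

```text
time_s: 0.82
ee_pos: [0.4981, -0.2147, 0.2308]
tcp_rot: [[0.004, 1.0, -0.001], [1.0, -0.004, 0.001], [0.001, -0.001, -1.0]]
contact_force: [0.5, 0.2, -0.8]
gripper_width: 0.0682
finger_force: 0.0
cap (283, 178) 1044 circ [ 498.2 -213. ] 19.9 med [ 0.4985 -0.212   0.0355]
cap (202, 192) 1006 circ [ 409.3 -228.7] 20.0 med [ 0.4099 -0.2282  0.0355]
cap (356, 191) 1011 circ [ 577.5 -228.3] 20.0 med [ 0.5771 -0.2277  0.0355]
cap (351, 261) 615 circ [ 580.2 -315.7] 19.9 med [ 0.5762 -0.3108  0.0354]
cap (197, 259) 422 circ [ 397.4 -317.1] 19.9 med [ 0.3962 -0.3083  0.0353]
cap (276, 268) 808 circ [ 489.7 -321.7] 20.0 med [ 0.4898 -0.3204  0.0355]
z165 (360, 12) 1178 circ [542.3 -82.7] 14.1 med [ 0.5423 -0.0855  0.1642]
t 0.87 [ 0.4983 -0.2134  0.2309] 0.06859539486165615 0.0 [-0.1 -0.4  0.7]
```

```bash
python3 -m pendant '[0,0,-0.0473,0,0,0,0,0,-0.0473,0,0,0,0,0,-0.0473,0,0,0,0,0,-0.0473,0,0,0,0,0,-0.0473,0,0,0,0,0,-0.0473,0,0,0,0,0,-0.0473,0,0,0,0,0,-0.0473,0,0,0,0,0,0,0,0,0,0,0,0,0,0,0]' 0.8
python3 -m pendant '[0,0,0,0,0,0,0,0,0,0,0,0,0,0,0,0,0,0,0,0,0,0,0,0,0,0,0,0,0,0,0,0,0,0,0,0,0,0,0,0,0,0,0,0,0,0,0,0]' 0.3
python3 -m pendant '[0,0,0.0473,0,0,0,0,0,0.0473,0,0,0,0,0,0.0473,0,0,0,0,0,0.0473,0,0,0,0,0,0.0473,0,0,0,0,0,0.0473,0,0,0,0,0,0.0473,0,0,0,0,0,0.0473,0,0,0]'
python3 -c "
from h import *
c=cap('wrist','w2.png');r"
```

```text
time_s: 1.7
ee_pos: [0.4972, -0.211, 0.0032]
tcp_rot: [[-0.002, 1.0, -0.004], [1.0, 0.002, 0.002], [0.002, -0.004, -1.0]]
contact_force: [0.2, 0.3, 0.2]
gripper_width: 0.0687
finger_force: 0.0
time_s: 2.37
ee_pos: [0.5007, -0.2135, 0.0067]
tcp_rot: [[-0.0, 1.0, 0.005], [1.0, 0.0, -0.001], [-0.001, 0.005, -1.0]]
contact_force: [-0.2, 1.4, 5.9]
gripper_width: 0.0392
finger_force: 60.4
time_s: 3.03
ee_pos: [0.4987, -0.2132, 0.2341]
tcp_rot: [[0.0, 1.0, 0.002], [1.0, -0.0, -0.001], [-0.001, 0.002, -1.0]]
contact_force: [0.9, -0.5, 0.0]
gripper_width: 0.0383
finger_force: 60.5
```

View pics/w2.png

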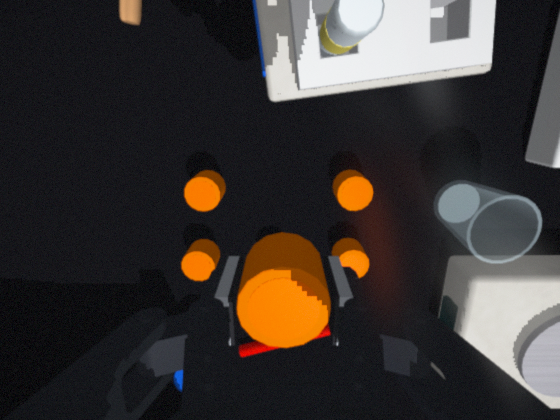

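The cap is held square between the pads at (284,312), with the other five in place. Now to tube 1.

```bash
python3 -m pendant '[0.0185,0.056,0,0,0,0,0.0185,0.056,0,0,0,0,0.0185,0.056,0,0,0,0,0.0185,0.056,0,0,0,0,0,0,-0.0483,0,0,0,0,0,-0.0483,0,0,0,0,0,0,0,0,0,0,0,0,0,0,0]'
python3 -m pendant '[0,0,-0.0083,0,0,0,0,0,-0.0083,0,0,0,0,0,-0.0083,0,0,0,0,0,0,0,0,0]'
```

```text
time_s: 3.75
ee_pos: [0.5418, -0.0784, 0.173]
tcp_rot: [[-0.0, 1.0, -0.003], [1.0, 0.0, 0.0], [0.0, -0.003, -1.0]]
contact_force: [-1.3, -0.3, 0.4]
gripper_width: 0.0389
finger_force: 60.5
time_s: 4.08
ee_pos: [0.543, -0.0791, 0.1582]
tcp_rot: [[0.001, 1.0, -0.0], [1.0, -0.001, 0.0], [0.0, -0.0, -1.0]]
contact_force: [-1.0, -0.2, -0.5]
gripper_width: 0.0384
finger_force: 60.5
```

```bash
python3 -m pendant '[0,0,-0.0083,0,0,0,0,0,-0.0083,0,0,0,0,0,-0.0083,0,0,0,0,0,-0.005,0,0,0,0,0,0,0,0,0]'
python3 -m pendant '[0,0,-0.003,0,0,0,0,0,0,0,0,0,0,0,0,0,0,0]'
```

```text
time_s: 4.5
ee_pos: [0.5438, -0.0787, 0.1408]
tcp_rot: [[0.0, 1.0, 0.001], [1.0, -0.0, -0.0], [-0.0, 0.001, -1.0]]
contact_force: [-0.7, 0.2, 1.4]
gripper_width: 0.0384
finger_force: 60.7
time_s: 4.75
ee_pos: [0.5444, -0.0788, 0.1407]
tcp_rot: [[-0.0, 1.0, 0.004], [1.0, 0.0, -0.0], [-0.0, 0.004, -1.0]]
contact_force: [-2.3, 1.3, 11.0]
gripper_width: 0.0389
finger_force: 61.7
```

Contact at 11 N says the cap is home. Release, lift, then move to the next cap.

```bash
python3 -m pendant '[0,0,0.001,0,0,0,0,0,0,0,0,0,0,0,0,0,0,0,0,0,0,0,0,0]' 0.8
python3 -m pendant '[0,0,0.04,0,0,0,0,0,0.04,0,0,0,0,0,0.04,0,0,0,0,0,0.04,0,0,0,-0.0443,-0.0498,0,0,0,0,-0.0443,-0.0498,0,0,0,0,-0.0443,-0.0498,0,0,0,0,-0.0443,-0.0498,0,0,0,0,-0.0443,-0.0498,0,0,0,0,0,0,0,0,0,0]'
python3 -c "
from m import *
caps('w3.png')
c=cap('side','s3.png')"
```

```text
time_s: 5.08
ee_pos: [0.5427, -0.0786, 0.1387]
tcp_rot: [[-0.0, 1.0, -0.001], [1.0, 0.0, 0.0], [0.0, -0.001, -1.0]]
contact_force: [-0.1, -1.0, -0.6]
gripper_width: 0.0685
finger_force: 0.0
time_s: 5.92
ee_pos: [0.4054, -0.2318, 0.235]
tcp_rot: [[0.007, 1.0, -0.004], [1.0, -0.007, -0.002], [-0.002, -0.004, -1.0]]
contact_force: [-0.5, 0.6, 0.0]
gripper_width: 0.0682
finger_force: 0.0
cap (442, 174) 1055 circ [ 577.2 -228.7] 20.1 med [ 0.5765 -0.2276  0.0354]
cap (288, 169) 145 circ [ 409.5 -228.9] 20.0 med [ 0.4117 -0.2176  0.0351]
cap (282, 171) 130 circ [ 405.  -223.5] 11.2 med [ 0.4042 -0.2226  0.0356]
cap (434, 247) 839 circ [ 580.5 -315.7] 20.3 med [ 0.5798 -0.3149  0.0353]
cap (280, 242) 110 circ [ 397.5 -317.2] 19.9 med [ 0.4036 -0.3038  0.035 ]
cap (359, 247) 192 circ [ 489.2 -321.5] 20.0 med [ 0.4945 -0.3113  0.0351]
z165 (517, 2) 100 circ [541.7 -97.3] 8.6 med [ 0.5387 -0.0984  0.1644]
z170 (524, 1) 72 circ [541.6 -97.8] 7.7 med [ 0.541  -0.0984  0.1685]
t 5.97 [ 0.4078 -0.2301  0.2351] 0.06825536580329006 0.0 [-0.  -0.6  0.5]
```

```bash
python3 -m pendant '[0,0,-0.047,0,0,0,0,0,-0.047,0,0,0,0,0,-0.047,0,0,0,0,0,-0.047,0,0,0,0,0,-0.047,0,0,0,0,0,-0.047,0,0,0,0,0,-0.047,0,0,0,0,0,-0.047,0,0,0,0,0,0,0,0,0,0,0,0,0,0,0]' 0.8
python3 -m pendant '[0,0,0,0,0,0,0,0,0,0,0,0,0,0,0,0,0,0,0,0,0,0,0,0,0,0,0,0,0,0,0,0,0,0,0,0,0,0,0,0,0,0]' 0.3
python3 -m pendant '[0,0,0.047,0,0,0,0,0,0.047,0,0,0,0,0,0.047,0,0,0,0,0,0.047,0,0,0,0,0,0.047,0,0,0,0,0,0.047,0,0,0,0,0,0.047,0,0,0,0,0,0.047,0,0,0]'
python3 -m pendant '[0.0291,0.0555,0,0,0,0,0.0291,0.0555,0,0,0,0,0.0291,0.0555,0,0,0,0,0.0291,0.0555,0,0,0,0,0.0291,0.0555,0,0,0,0,0.0291,0.0555,0,0,0,0,0.0291,0.0555,0,0,0,0,0,0,-0.0483,0,0,0,0,0,-0.0483,0,0,0,0,0,0,0,0,0]'
python3 -m pendant '[0,0,0,0,0,0,0,0,-0.0083,0,0,0,0,0,-0.0083,0,0,0,0,0,-0.0083,0,0,0,0,0,0,0,0,0]'
```

```text
time_s: 6.85
ee_pos: [0.4096, -0.2263, 0.0085]
tcp_rot: [[-0.002, 1.0, -0.004], [1.0, 0.002, 0.002], [0.002, -0.004, -1.0]]
contact_force: [-0.0, -0.4, 0.6]
gripper_width: 0.0683
finger_force: 0.0
time_s: 7.43
ee_pos: [0.4121, -0.2288, 0.0117]
tcp_rot: [[-0.0, 1.0, 0.004], [1.0, 0.0, -0.001], [-0.001, 0.004, -1.0]]
contact_force: [0.3, 1.9, 6.2]
gripper_width: 0.0381
finger_force: 60.3
time_s: 8.1
ee_pos: [0.4101, -0.2281, 0.238]
tcp_rot: [[0.0, 1.0, 0.002], [1.0, -0.0, -0.001], [-0.001, 0.002, -1.0]]
contact_force: [0.9, -1.0, 0.2]
gripper_width: 0.038
finger_force: 60.3
time_s: 8.93
ee_pos: [0.5297, 0.0058, 0.1741]
tcp_rot: [[-0.002, 1.0, -0.006], [1.0, 0.002, -0.0], [-0.0, -0.006, -1.0]]
contact_force: [-1.9, -0.3, -0.3]
gripper_width: 0.0379
finger_force: 60.5
time_s: 9.35
ee_pos: [0.5322, 0.0046, 0.1622]
tcp_rot: [[0.001, 1.0, -0.0], [1.0, -0.001, 0.0], [0.0, -0.0, -1.0]]
contact_force: [0.0, 0.4, -0.6]
gripper_width: 0.038
finger_force: 60.5
```

View pics/s3.png

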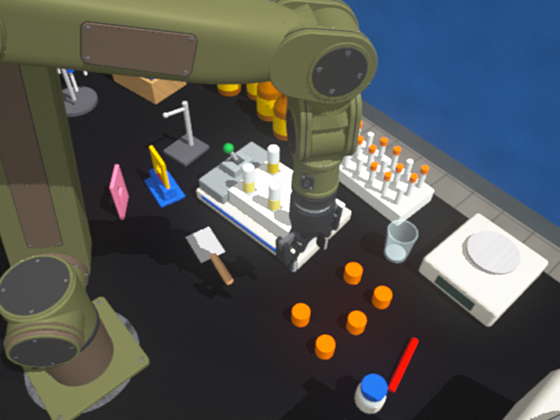

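```bash
python3 -m pendant '[0,0,-0.0083,0,0,0,0,0,-0.0083,0,0,0,0,0,-0.0083,0,0,0,0,0,-0.005,0,0,0,0,0,0,0,0,0]'
python3 -m pendant '[0,0,-0.003,0,0,0,0,0,0,0,0,0,0,0,0,0,0,0]'
```

```text
time_s: 9.77
ee_pos: [0.5333, 0.0052, 0.1452]
tcp_rot: [[-0.0, 1.0, 0.002], [1.0, 0.0, 0.0], [0.0, 0.002, -1.0]]
contact_force: [-1.1, 0.8, 5.4]
gripper_width: 0.038
finger_force: 60.7
time_s: 10.02
ee_pos: [0.5338, 0.0053, 0.145]
tcp_rot: [[-0.0, 1.0, 0.004], [1.0, 0.0, 0.001], [0.001, 0.004, -1.0]]
contact_force: [-3.0, -0.4, 13.8]
gripper_width: 0.0376
finger_force: 61.7
```

```bash
python3 -m pendant '[0,0,0.001,0,0,0,0,0,0,0,0,0,0,0,0,0,0,0,0,0,0,0,0,0]' 0.8
python3 -m pendant '[0,0,0.04,0,0,0,0,0,0.04,0,0,0,0,0,0.04,0,0,0,0,0,0.04,0,0,0]' 
python3 -m pendant '[0.0108,-0.0555,0,0,0,0,0.0108,-0.0555,0,0,0,0,0.0108,-0.0555,0,0,0,0,0.0108,-0.0555,0,0,0,0,0.0108,-0.0555,0,0,0,0,0.0108,-0.0555,0,0,0,0,0.0108,-0.0555,0,0,0,0,0,0,0,0,0,0]'
python3 -c "
from m import *
caps('w4.png')"
```

```text
time_s: 10.35
ee_pos: [0.5321, 0.005, 0.1427]
tcp_rot: [[-0.0, 1.0, -0.001], [1.0, 0.0, -0.0], [-0.0, -0.001, -1.0]]
contact_force: [-0.6, -0.1, -0.4]
gripper_width: 0.0684
finger_force: 0.0
time_s: 10.68
ee_pos: [0.5319, 0.005, 0.2396]
tcp_rot: [[-0.0, 1.0, -0.002], [1.0, 0.0, -0.0], [-0.0, -0.002, -1.0]]
contact_force: [0.0, -0.0, -0.7]
gripper_width: 0.0683
finger_force: 0.0
time_s: 11.35
ee_pos: [0.5786, -0.234, 0.2379]
tcp_rot: [[0.006, 1.0, 0.0], [1.0, -0.006, -0.003], [-0.003, 0.0, -1.0]]
contact_force: [0.2, 0.2, -0.7]
gripper_width: 0.0682
finger_force: 0.0
cap (282, 172) 1015 circ [ 577.6 -228.4] 19.9 med [ 0.5779 -0.2278  0.0355]
cap (285, 245) 818 circ [ 580.4 -316. ] 20.0 med [ 0.581  -0.3149  0.0355]
cap (130, 247) 834 circ [ 398.  -317.6] 20.5 med [ 0.3984 -0.3165  0.0355]
cap (209, 249) 776 circ [ 489.7 -321.2] 20.0 med [ 0.4909 -0.3196  0.0355]
z165 (222, 2) 97 circ [543.  -96.6] 9.7 med [ 0.5444 -0.0985  0.1651]
t 11.4 [ 0.5779 -0.2312  0.2379] 0.06862538054172834 0.0 [-0.5  0.3  0.1]
```

```bash
python3 -m pendant '[0,0,-0.0475,0,0,0,0,0,-0.0475,0,0,0,0,0,-0.0475,0,0,0,0,0,-0.0475,0,0,0,0,0,-0.0475,0,0,0,0,0,-0.0475,0,0,0,0,0,-0.0475,0,0,0,0,0,-0.0475,0,0,0,0,0,0,0,0,0,0,0,0,0,0,0]' 0.8
python3 -m pendant '[0,0,0,0,0,0,0,0,0,0,0,0,0,0,0,0,0,0,0,0,0,0,0,0,0,0,0,0,0,0,0,0,0,0,0,0,0,0,0,0,0,0]' 0.3
python3 -m pendant '[0,0,0.0475,0,0,0,0,0,0.0475,0,0,0,0,0,0.0475,0,0,0,0,0,0.0475,0,0,0,0,0,0.0475,0,0,0,0,0,0.0475,0,0,0,0,0,0.0475,0,0,0,0,0,0.0475,0,0,0]'
python3 -m pendant '[-0.0117,0.0659,0,0,0,0,-0.0117,0.0659,0,0,0,0,-0.0117,0.0659,0,0,0,0,-0.0117,0.0659,0,0,0,0,-0.0117,0.0659,0,0,0,0,-0.0117,0.0659,0,0,0,0,-0.0117,0.0659,0,0,0,0,-0.0117,0.0659,0,0,0,0,0,0,0,0,0,0]'
python3 -m pendant '[0,0,-0.05,0,0,0,0,0,-0.05,0,0,0,0,0,0,0,0,0,0,0,-0.0083,0,0,0,0,0,-0.0083,0,0,0,0,0,-0.0083,0,0,0,0,0,0,0,0,0]'
```

```text
time_s: 12.23
ee_pos: [0.5757, -0.2264, 0.0097]
tcp_rot: [[-0.001, 1.0, -0.005], [1.0, 0.001, 0.002], [0.002, -0.005, -1.0]]
contact_force: [-0.2, -0.1, 0.9]
gripper_width: 0.0683
finger_force: 0.0
time_s: 12.82
ee_pos: [0.5799, -0.2287, 0.014]
tcp_rot: [[-0.0, 1.0, 0.005], [1.0, 0.0, -0.001], [-0.001, 0.005, -1.0]]
contact_force: [0.5, 0.9, 7.3]
gripper_width: 0.0384
finger_force: 60.7
time_s: 13.48
ee_pos: [0.5777, -0.2281, 0.2419]
tcp_rot: [[0.0, 1.0, 0.002], [1.0, -0.0, -0.001], [-0.001, 0.002, -1.0]]
contact_force: [0.6, -0.0, -0.1]
gripper_width: 0.0386
finger_force: 60.5
time_s: 14.23
ee_pos: [0.5203, 0.0944, 0.2404]
tcp_rot: [[-0.008, 1.0, 0.001], [1.0, 0.008, 0.004], [0.004, 0.001, -1.0]]
contact_force: [-0.4, -0.3, 0.1]
gripper_width: 0.0383
finger_force: 60.5
time_s: 14.82
ee_pos: [0.5221, 0.0879, 0.1647]
tcp_rot: [[0.001, 1.0, 0.001], [1.0, -0.001, 0.0], [0.0, 0.001, -1.0]]
contact_force: [-0.5, 1.1, -0.4]
gripper_width: 0.0383
finger_force: 60.5
```

```bash
python3 -m pendant '[0,0,-0.0083,0,0,0,0,0,-0.0083,0,0,0,0,0,-0.0083,0,0,0,0,0,-0.005,0,0,0,0,0,0,0,0,0]'
python3 -m pendant '[0,0,-0.003,0,0,0,0,0,0,0,0,0,0,0,0,0,0,0]'
```

```text
time_s: 15.23
ee_pos: [0.5228, 0.0883, 0.148]
tcp_rot: [[0.0, 1.0, 0.003], [1.0, -0.0, 0.0], [0.0, 0.003, -1.0]]
contact_force: [-2.0, -0.2, 9.3]
gripper_width: 0.0382
finger_force: 61.5
time_s: 15.48
ee_pos: [0.5232, 0.0884, 0.1479]
tcp_rot: [[0.0, 1.0, 0.005], [1.0, -0.0, 0.001], [0.001, 0.005, -1.0]]
contact_force: [-3.9, -0.8, 19.3]
gripper_width: 0.0384
finger_force: 62.5
```

```bash
python3 -m pendant '[0,0,0.001,0,0,0,0,0,0,0,0,0,0,0,0,0,0,0,0,0,0,0,0,0,0,0,0.04,0,0,0,0,0,0.04,0,0,0,0,0,0.04,0,0,0,0,0,0.04,0,0,0]' 0.8
python3 -m pendant '[-0.0047,-0.062,0,0,0,0,-0.0047,-0.062,0,0,0,0,-0.0047,-0.062,0,0,0,0,-0.0047,-0.062,0,0,0,0,-0.0047,-0.062,0,0,0,0,-0.0047,-0.062,0,0,0,0,-0.0047,-0.062,0,0,0,0,-0.0047,-0.062,0,0,0,0,-0.0047,-0.062,0,0,0,0,-0.0047,-0.062,0,0,0,0]'
python3 -m pendant '[-0.0047,-0.062,0,0,0,0,0,0,0,0,0,0,0,0,0,0,0,0]'
python3 -c "
from m import *
caps('w5.png')"
```

```text
time_s: 16.15
ee_pos: [0.5212, 0.0881, 0.2414]
tcp_rot: [[0.0, 1.0, -0.002], [1.0, -0.0, -0.0], [-0.0, -0.002, -1.0]]
contact_force: [1.1, -0.2, -0.7]
gripper_width: 0.0687
finger_force: 0.0
time_s: 16.98
ee_pos: [0.4928, -0.2855, 0.2405]
tcp_rot: [[0.0, 1.0, -0.001], [1.0, -0.0, 0.001], [0.001, -0.001, -1.0]]
contact_force: [-0.3, 0.2, 0.3]
gripper_width: 0.0681
finger_force: 0.0
time_s: 17.23
ee_pos: [0.49, -0.3227, 0.24]
tcp_rot: [[0.004, 1.0, -0.001], [1.0, -0.004, 0.001], [0.001, -0.001, -1.0]]
contact_force: [0.1, 0.8, 0.6]
gripper_width: 0.0683
finger_force: 0.0
cap (366, 171) 1005 circ [ 580.4 -316.4] 20.0 med [ 0.5803 -0.3154  0.0354]
cap (199, 173) 1008 circ [ 397.4 -317.6] 19.9 med [ 0.3978 -0.3169  0.0356]
cap (282, 175) 838 circ [ 489.8 -321.7] 20.0 med [ 0.4891 -0.3196  0.0355]
t 17.28 [ 0.4901 -0.3213  0.2402] 0.06810057519734566 0.0 [-1.4 -0.2 -0.6]
```

```bash
python3 -m pendant '[0,0,-0.0479,0,0,0,0,0,-0.0479,0,0,0,0,0,-0.0479,0,0,0,0,0,-0.0479,0,0,0,0,0,-0.0479,0,0,0,0,0,-0.0479,0,0,0,0,0,-0.0479,0,0,0,0,0,-0.0479,0,0,0,0,0,0,0,0,0,0,0,0,0,0,0]' 0.8
python3 -m pendant '[0,0,0,0,0,0,0,0,0,0,0,0,0,0,0,0,0,0,0,0,0,0,0,0,0,0,0,0,0,0,0,0,0,0,0,0,0,0,0,0,0,0]' 0.3
python3 -m pendant '[0,0,0.0479,0,0,0,0,0,0.0479,0,0,0,0,0,0.0479,0,0,0,0,0,0.0479,0,0,0,0,0,0.0479,0,0,0,0,0,0.0479,0,0,0,0,0,0.0479,0,0,0,0,0,0.0479,0,0,0,0.0166,0.0585,0,0,0,0,0.0166,0.0585,0,0,0,0]'
python3 -m pendant '[0.0166,0.0585,0,0,0,0,0.0166,0.0585,0,0,0,0,0.0166,0.0585,0,0,0,0,0.0166,0.0585,0,0,0,0,0.0166,0.0585,0,0,0,0,0.0166,0.0585,0,0,0,0,0.0166,0.0585,0,0,0,0,0.0166,0.0585,0,0,0,0,0.0166,0.0585,0,0,0,0,0.0166,0.0585,0,0,0,0]'
python3 -m pendant '[0,0,0,0,0,0,0,0,-0.0517,0,0,0,0,0,-0.0517,0,0,0,0,0,0,0,0,0,0,0,-0.0083,0,0,0,0,0,-0.0083,0,0,0,0,0,-0.0083,0,0,0,0,0,0,0,0,0]'
```

```text
time_s: 18.12
ee_pos: [0.4893, -0.3185, 0.0101]
tcp_rot: [[-0.002, 1.0, -0.004], [1.0, 0.002, 0.003], [0.003, -0.004, -1.0]]
contact_force: [-0.3, 0.6, 0.1]
gripper_width: 0.0683
finger_force: 0.0
time_s: 18.7
ee_pos: [0.4925, -0.3218, 0.0139]
tcp_rot: [[-0.0, 1.0, 0.004], [1.0, 0.0, -0.002], [-0.002, 0.004, -1.0]]
contact_force: [-0.3, 1.9, 7.1]
gripper_width: 0.0375
finger_force: 60.5
time_s: 19.53
ee_pos: [0.5121, -0.2525, 0.245]
tcp_rot: [[0.004, 1.0, 0.007], [1.0, -0.004, -0.004], [-0.003, 0.007, -1.0]]
contact_force: [0.5, 0.5, -1.1]
gripper_width: 0.0375
finger_force: 60.3
time_s: 20.37
ee_pos: [0.6105, 0.102, 0.2425]
tcp_rot: [[0.0, 1.0, 0.002], [1.0, -0.0, 0.0], [0.0, 0.002, -1.0]]
contact_force: [0.9, -0.8, -0.5]
gripper_width: 0.0376
finger_force: 60.3
time_s: 21.03
ee_pos: [0.6107, 0.0999, 0.1649]
tcp_rot: [[0.001, 1.0, 0.001], [1.0, -0.001, 0.0], [0.0, 0.001, -1.0]]
contact_force: [-0.8, -0.2, 0.8]
gripper_width: 0.0381
finger_force: 60.4
```

```bash
python3 -m pendant '[0,0,-0.0083,0,0,0,0,0,-0.0083,0,0,0,0,0,-0.0083,0,0,0,0,0,-0.005,0,0,0,0,0,-0.003,0,0,0,0,0,0,0,0,0,0,0,0,0,0,0]'
python3 -m pendant '[0,0,0.001,0,0,0,0,0,0,0,0,0,0,0,0,0,0,0,0,0,0,0,0,0,0,0,0.04,0,0,0,0,0,0.04,0,0,0,0,0,0.04,0,0,0,0,0,0.04,0,0,0]' 0.8
python3 -m pendant '[-0.0498,0.0357,0.0143,0,0,0,-0.0498,0.0357,0.0143,0,0,0,-0.0498,0.0357,0.0143,0,0,0,-0.0498,0.0357,0.0143,0,0,0,-0.0498,0.0357,0.0143,0,0,0,-0.0498,0.0357,0.0143,0,0,0,-0.0498,0.0357,0.0143,0,0,0,0,0,0,0,0,0,0,0,0,0,0,0]'
python3 - <<'E'
from h import *
for n in ['scene','side','wrist']: c=cap(n,n+'6.png'); np.savez(n+'6.npz',**c)
print(r.get_state()['ee_pos'])
E
```

```text
time_s: 21.62
ee_pos: [0.6111, 0.1003, 0.1479]
tcp_rot: [[0.0, 1.0, 0.004], [1.0, -0.0, 0.0], [0.0, 0.004, -1.0]]
contact_force: [-4.0, -1.2, 16.2]
gripper_width: 0.0379
finger_force: 62.2
time_s: 22.28
ee_pos: [0.6097, 0.1001, 0.2412]
tcp_rot: [[-0.0, 1.0, -0.002], [1.0, 0.0, -0.0], [-0.0, -0.002, -1.0]]
contact_force: [0.7, 0.9, 0.9]
gripper_width: 0.068
finger_force: 0.0
time_s: 23.03
ee_pos: [0.3999, 0.2512, 0.3015]
tcp_rot: [[-0.004, 1.0, 0.001], [1.0, 0.004, 0.0], [0.0, 0.001, -1.0]]
contact_force: [0.0, 0.0, -1.1]
gripper_width: 0.0682
finger_force: 0.0
[0.40157345 0.2496906  0.3005112 ]
```

View pics/wrist6.png

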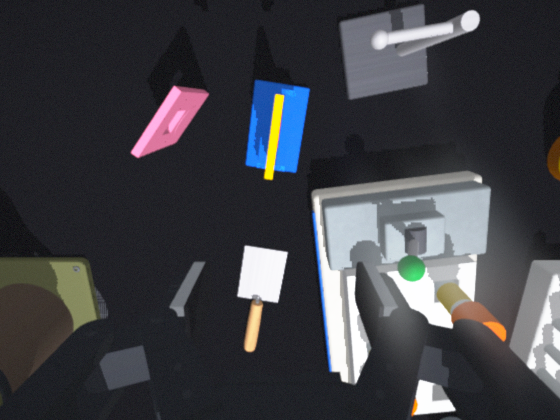

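View pics/scene6.png

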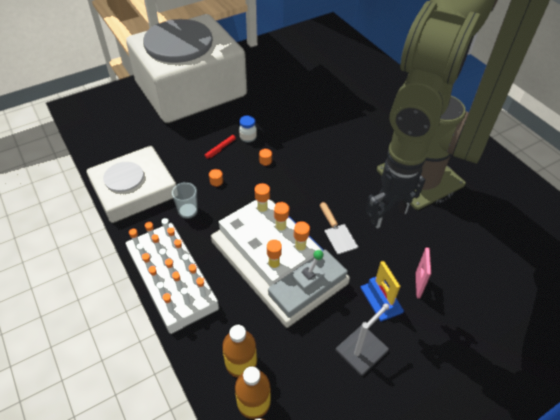

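All four tubes now show seated orange caps (scene: 262,192; 281,212; 301,232; 274,250). In the wrist view, the sign's top edge runs (279,97)–(268,178), the peg ball is at (379,40) and the post top at (470,20). Now to measure those.

```bash
cat > s.py <<'E'
from m import *
def signmeas(c,n):
    w=world(c); hsv=cv2.cvtColor(c['pixels'],cv2.COLOR_RGB2HSV); H,S,V=[hsv[...,i].astype(int) for i in range(3)]; z=w[...,2]
    near=(np.hypot(w[...,0]-.39,w[...,1]-.293)<.07)&(H>18)&(H<34)&(S>120)&(V>70)
    t=w[near]
    if len(t)>20:
        zt=np.percentile(t[:,2],99); q=t[abs(t[:,2]-.130)<.004]
        print(n,'sign top',zt.round(4),len(q))
        if len(q)>10:
            (cx,cy),(a,b),ang=cv2.minAreaRect(q[:,:2].astype(np.float32)*1000); vx,vy,_,_=cv2.fitLine(q[:,:2].astype(np.float32),cv2.DIST_L2,0,.01,.01).ravel()
            print('  rect',np.round([cx,cy,a,b,ang],1),'dir deg',np.degrees(np.arctan2(vy,vx)).round(1),'med',np.median(q,0).round(4))
    g=(S<70)&(V>110)&(z>.135)&(z<.18)&(w[...,1]>.3)&(w[...,1]<.55)&(w[...,0]>.3)&(w[...,0]<.62)
    q=w[g]
    if len(q)>20:
        i=np.argsort(q[:,0]); k=max(8,len(q)//12)
        print(n,'peg n',len(q),'low-x end',q[i[:k]].mean(0).round(4),q[i[:k]].min(0).round(4),'hi-x end',q[i[-k:]].mean(0).round(4),q[i[-k:]].max(0).round(4))
        vx,vy,_,_=cv2.fitLine(q[:,:2].astype(np.float32),cv2.DIST_L2,0,.01,.01).ravel(); print('  dir',np.degrees(np.arctan2(vy,vx)).round(1))
        for lo in np.arange(.38,.52,.01):
            s=q[(q[:,0]>=lo)&(q[:,0]<lo+.01)]
            if len(s)>5: print('   x',lo.round(2),len(s),'ymid',((s[:,1].min()+s[:,1].max())/2).round(4),'zmax',s[:,2].max().round(4))
    g=(S<70)&(z>.003)&(z<.03)&(w[...,1]>.33)&(w[...,1]<.52)&(w[...,0]>.38)&(w[...,0]<.6)&(V>40)
    q=w[g]; 
    if len(q)>50: print(n,'base',np.round(np.hstack([np.ravel(x) for x in cv2.minAreaRect(q[:,:2].astype(np.float32)*1000)]),1),np.median(q[:,2]).round(4))
if __name__=='__main__':
    for n in ['wrist','scene','side']: signmeas(np.load(n+'6.npz'),n)
    c=np.load('wrist6.npz');w=world(c); hsv=cv2.cvtColor(c['pixels'],cv2.COLOR_RGB2HSV)
    blobs((hsv[...,0]>5)&(hsv[...,0]<18)&(hsv[...,1]>150)&(abs(w[...,2]-.17)<.003),w,'z170',30)
    for n in ['side','scene']:
        c=np.load(n+'6.npz');w=world(c); hsv=cv2.cvtColor(c['pixels'],cv2.COLOR_RGB2HSV)
        blobs((hsv[...,0]>5)&(hsv[...,0]<18)&(hsv[...,1]>150)&(abs(w[...,2]-.17)<.003),w,n+' z170',15)
E
python3 s.py
```

```text
wrist sign top 0.1311 698
  rect [391.7 297.5  79.7   8.   81.7] dir deg 81.6 med [0.3921 0.3002 0.1294]
wrist peg n 1567 low-x end [0.471  0.3762 0.168 ] [0.4683 0.3703 0.1627] hi-x end [0.5474 0.39   0.1629] [0.551  0.3972 0.1651]
  dir 10.4
   x 0.46 37 ymid 0.3766 zmax 0.1698
   x 0.47 244 ymid 0.3768 zmax 0.1725
   x 0.48 145 ymid 0.3782 zmax 0.1696
   x 0.49 146 ymid 0.3805 zmax 0.1668
   x 0.5 147 ymid 0.3823 zmax 0.1628
   x 0.51 138 ymid 0.3842 zmax 0.1598
   x 0.52 133 ymid 0.3858 zmax 0.1561
wrist base [482.9 378.7 184.1  90.2  10.8] 0.0132
scene sign top 0.1336 112
  rect [393.1 295.7  81.4  11.3  82.1] dir deg 81.1 med [0.3935 0.2969 0.1301]
scene peg n 182 low-x end [0.4758 0.3756 0.1707] [0.4723 0.3692 0.1653] hi-x end [0.5514 0.3884 0.1509] [0.5521 0.3942 0.1659]
  dir 11.3
   x 0.47 18 ymid 0.3751 zmax 0.1746
   x 0.48 21 ymid 0.3757 zmax 0.1718
   x 0.49 16 ymid 0.3789 zmax 0.1676
   x 0.5 17 ymid 0.3799 zmax 0.1671
   x 0.51 17 ymid 0.382 zmax 0.1623
   x 0.52 17 ymid 0.385 zmax 0.1595
scene base [494.3 377.7 167.6  94.7   9.4] 0.0146
side sign top 0.1339 84
  rect
[... 467 characters left out ...]
2.5] 0.0141
z170 (496, 328) 213 circ [617.1 107.2] 17.4 med [0.6196 0.1114 0.1693]
side z170 (273, 146) 117 circ [608.7  97.6] 21.1 med [0.6081 0.0962 0.1705]
side z170 (247, 165) 127 circ [520.2  86.2] 20.6 med [0.5185 0.0857 0.1703]
side z170 (274, 183) 141 circ [530.8   0.9] 19.7 med [0.529  0.001  0.1704]
side z170 (302, 202) 156 circ [539.9 -81.6] 20.4 med [ 0.5393 -0.0842  0.1708]
scene z170 (261, 188) 106 circ [545.5 -83.2] 22.1 med [ 0.5458 -0.0828  0.1706]
scene z170 (281, 207) 116 circ [533.5   1.4] 21.5 med [0.5321 0.0032 0.1708]
scene z170 (301, 228) 114 circ [523.8  86. ] 20.5 med [0.5237 0.0889 0.1705]
scene z170 (273, 246) 109 circ [613.6 100.5] 17.9 med [0.6141 0.1017 0.1706]
```

Caps verified at 0.170 m. Sign centre is (0.3917, 0.2975), with its plate normal at −8.3°. Peg tip is (0.4755, 0.3768), with the stand yaw about +10.5°. Next: grasp the sign and lift it.

```bash
python3 -m pendant '[-0.0071,0.0398,0,0,0,-0.725,-0.0071,0.0398,0,0,0,-0.725,0,0,0,0,0,0,0,0,0,0,0,0,0,0,0,0,0,0]' 0.5
python3 -m pendant '[0,0,-0.0533,0,0,0,0,0,-0.0533,0,0,0,0,0,-0.0533,0,0,0,0,0,-0.0533,0,0,0,0,0,-0.0533,0,0,0,0,0,-0.0533,0,0,0,0,0,0,0,0,0,0,0,0,0,0,0,0,0,0,0,0,0]'
python3 -c "
from s import *
c=cap('wrist','w7.png'); signmeas(c,'wrist'); c=cap('side','s7.png')"
```

```text
time_s: 23.6
ee_pos: [0.3931, 0.2969, 0.3004]
tcp_rot: [[0.145, 0.989, -0.001], [0.989, -0.145, -0.001], [-0.002, -0.001, -1.0]]
contact_force: [-1.1, 0.1, 0.5]
gripper_width: 0.0426
finger_force: 0.0
time_s: 24.35
ee_pos: [0.3936, 0.2979, 0.1106]
tcp_rot: [[0.145, 0.989, 0.001], [0.989, -0.145, 0.001], [0.001, 0.001, -1.0]]
contact_force: [0.9, -0.1, -0.3]
gripper_width: 0.0427
finger_force: 0.0
wrist sign top 0.1306 2784
  rect [391.7 297.2  81.5   8.   81.6] dir deg 81.7 med [0.3924 0.3021 0.1294]
wrist peg n 3762 low-x end [0.3482 0.305  0.1686] [0.3441 0.3    0.1672] hi-x end [0.472  0.3759 0.1668] [0.4749 0.3835 0.1697]
  dir 31.9
   x 0.41 207 ymid 0.3049 zmax 0.156
   x 0.42 209 ymid 0.3037 zmax 0.1657
   x 0.43 30 ymid 0.3028 zmax 0.1796
   x 0.44 48 ymid 0.3035 zmax 0.1723
   x 0.45 44 ymid 0.3022 zmax 0.1793
   x 0.46 801 ymid 0.3767 zmax 0.1714
   x 0.47 758 ymid 0.3766 zmax 0.1708
wrist base [479.5 377.6 190.7  90.2  10.8] 0.0133
```

View pics/w7.png

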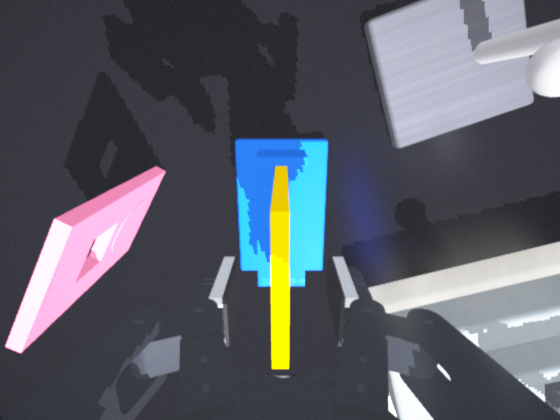

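The sign stands centred between the pads at column 280, with the pink decoy off to the left. Close and lift.

```bash
python3 -m pendant '[-0.0017,0,-0.005,0,0,0,0,0,0,0,0,0,0,0,0,0,0,0]'
python3 -m pendant '[0,0,0,0,0,0,0,0,0,0,0,0,0,0,0,0,0,0,0,0,0,0,0,0,0,0,0,0,0,0,0,0,0,0,0,0,0,0,0,0,0,0,0,0,0,0,0,0]' 0
python3 -m pendant '[0,0,0.0135,0,0,0,0,0,0.0135,0,0,0,0,0,0.0135,0,0,0,0,0,0.0135,0,0,0,0,0,0.0135,0,0,0,0,0,0.0135,0,0,0,0,0,0.027,0,0,0,0,0,0.027,0,0,0,0,0,0,0,0,0,0,0,0,0,0,0]'
python3 - <<'E'
from h import *
c=cap('wrist','w8.png'); np.savez('w8.npz',**c); 
w=world(c); hsv=cv2.cvtColor(c['pixels'],cv2.COLOR_RGB2HSV); H,S,V=[hsv[...,i].astype(int) for i in range(3)]
t=w[(H>18)&(H<34)&(S>120)&(V>70)&(w[...,2]>.15)]; print(np.percentile(t[:,2],[50,90,99]))
q=t[t[:,2]>np.percentile(t[:,2],95)-.005]; print(len(q),cv2.minAreaRect(q[:,:2].astype(np.float32)*1000),r.get_state()['ee_pos'])
E
```

```text
time_s: 24.7
ee_pos: [0.3918, 0.2982, 0.107]
tcp_rot: [[0.144, 0.99, 0.001], [0.99, -0.144, 0.001], [0.001, 0.001, -1.0]]
contact_force: [-0.8, 0.7, 0.1]
gripper_width: 0.0424
finger_force: 0.0
time_s: 25.37
ee_pos: [0.3918, 0.2982, 0.1065]
tcp_rot: [[0.144, 0.99, 0.001], [0.99, -0.144, 0.001], [0.001, 0.001, -1.0]]
contact_force: [1.1, 0.1, 3.4]
gripper_width: 0.0071
finger_force: 60.6
time_s: 26.2
ee_pos: [0.3921, 0.2984, 0.1882]
tcp_rot: [[0.144, 0.99, 0.002], [0.99, -0.144, 0.002], [0.002, 0.002, -1.0]]
contact_force: [0.5, 0.7, -1.3]
gripper_width: 0.0069
finger_force: 60.2
[0.21103699 0.21190127 0.2233054 ]
2986 ((391.62384033203125, 297.8791809082031), (81.4298324584961, 8.486202239990234), 82.24126434326172) [0.39142384 0.29793879 0.18721922]
```

```bash
python3 -m pendant '[0.0218,0.0304,0,0,0,0.807,0.0218,0.0304,0,0,0,0.807,0.0218,0.0304,0,0,0,0.807,0.0218,0.0304,0,0,0,0.807,0,0,0,0,0,0,0,0,0,0,0,0,0,0,0,0,0,0]'
python3 - <<'E'
from h import *
c=cap('wrist','w9.png')
w=world(c); hsv=cv2.cvtColor(c['pixels'],cv2.COLOR_RGB2HSV); H,S,V=[hsv[...,i].astype(int) for i in range(3)]
t=w[(H>18)&(H<34)&(S>120)&(V>70)&(w[...,2]>.15)]
q=t[abs(t[:,2]-.211)<.006]; print(len(q),np.median(q[:,2]),cv2.minAreaRect(q[:,:2].astype(np.float32)*1000),r.get_state()['ee_pos'])
g=(S<70)&(V>110)&(w[...,2]>.13)&(w[...,2]<.178)&(w[...,0]>.455)&(w[...,0]<.56)&(w[...,1]>.34)&(w[...,1]<.42); q=w[g]
for lo in np.arange(.45,.56,.01):
    s=q[(q[:,0]>=lo)&(q[:,0]<lo+.01)]
    if len(s)>5: print(lo.round(2),len(s),s[:,0].min().round(4),((s[:,1].min()+s[:,1].max())/2).round(4),s[:,2].max().round(4))
a=cap('side')['pixels'][60:200,100:260,::-1]; b=cap('scene')['pixels'][230:380,300:460,::-1]
cv2.imwrite('pics/c9.png',np.hstack([cv2.resize(a,(400,350)),cv2.resize(b,(400,350))]))
E
```

```text
time_s: 26.83
ee_pos: [0.4427, 0.3699, 0.1858]
tcp_rot: [[-0.176, 0.984, -0.003], [0.984, 0.176, -0.002], [-0.002, -0.003, -1.0]]
contact_force: [-0.5, 1.0, -0.9]
gripper_width: 0.0068
finger_force: 60.1
2951 0.20869611684996614 ((442.7609558105469, 369.4081115722656), (8.498346328735352, 81.04549407958984), 10.506807327270508) [0.44265124 0.36973789 0.18616169]
0.46 65 0.4682 0.3774 0.1695
0.47 412 0.47 0.3773 0.1727
0.48 271 0.4802 0.3794 0.1689
0.49 260 0.49 0.3812 0.1656
0.5 249 0.5 0.3829 0.162
0.51 242 0.51 0.3852 0.1594
0.52 229 0.52 0.3868 0.1563
0.53 679 0.53 0.39 0.1648
0.54 565 0.54 0.3902 0.1649
0.55 14 0.55 0.3903 0.1642
```

View pics/w9.png

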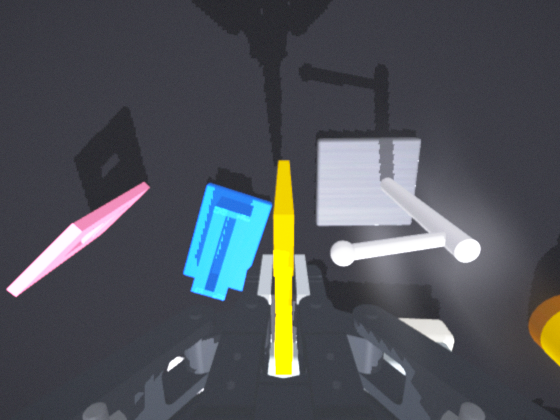

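View pics/c9.png

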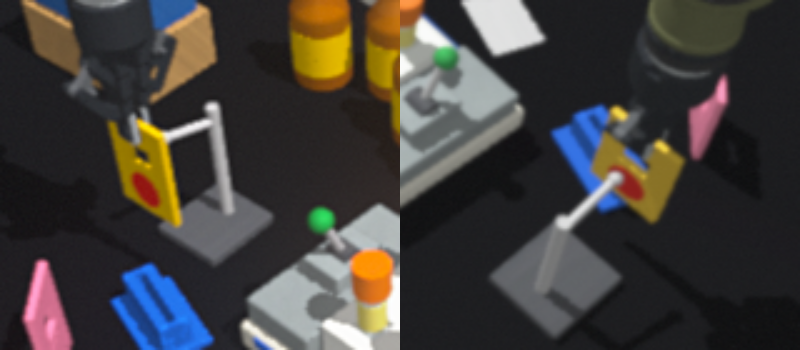

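The sign (column 283) faces the peg ball (343,253) and is aligned to about 2 mm. Thread it on with a small sideways fix.

```bash
python3 -m pendant '[-0.0005,0.003,0.0017,0,0,0,0,0,0,0,0,0,0.0188,0.0035,0,0,0,0,0.0188,0.0035,0,0,0,0,0.0188,0.0035,0,0,0,0,0,0,0,0,0,0]'
python3 -m pendant '[0.0188,0.0035,-0.005,0,0,0,0.0188,0.0035,-0.005,0,0,0,0.0188,0.0035,-0.005,0,0,0,0,0,0,0,0,0]'
python3 -m pendant '[0,0,-0.005,0,0,0,0,0,-0.005,0,0,0,0,0,0,0,0,0,0,0,0,0,0,0]'
```

```text
time_s: 27.48
ee_pos: [0.4792, 0.3794, 0.1884]
tcp_rot: [[-0.176, 0.984, 0.002], [0.984, 0.176, 0.001], [0.001, 0.002, -1.0]]
contact_force: [-0.4, 0.2, -0.5]
gripper_width: 0.0066
finger_force: 60.1
time_s: 27.82
ee_pos: [0.5133, 0.3855, 0.1781]
tcp_rot: [[-0.176, 0.984, 0.001], [0.984, 0.176, -0.0], [-0.0, 0.001, -1.0]]
contact_force: [0.7, -0.3, -0.3]
gripper_width: 0.0063
finger_force: 60.1
time_s: 28.15
ee_pos: [0.5104, 0.385, 0.1729]
tcp_rot: [[-0.177, 0.984, -0.001], [0.984, 0.177, -0.001], [-0.0, -0.001, -1.0]]
contact_force: [0.5, 0.5, -0.6]
gripper_width: 0.0068
finger_force: 60.1
```

```bash
python3 -m pendant '[0,0,-0.005,0,0,0,0,0,0,0,0,0,0,0,0,0,0,0]'
python3 - <<'E'
from h import *
a=cap('side')['pixels'][60:200,100:260,::-1]; b=cap('scene')['pixels'][230:380,300:460,::-1]
cv2.imwrite('pics/c10.png',np.hstack([cv2.resize(a,(400,350)),cv2.resize(b,(400,350))]))
E
```

```text
time_s: 28.4
ee_pos: [0.5108, 0.3852, 0.1702]
tcp_rot: [[-0.177, 0.984, -0.0], [0.984, 0.177, -0.0], [-0.0, -0.0, -1.0]]
contact_force: [-1.0, 0.4, -1.6]
gripper_width: 0.0064
finger_force: 60.1
```

View pics/c10.png

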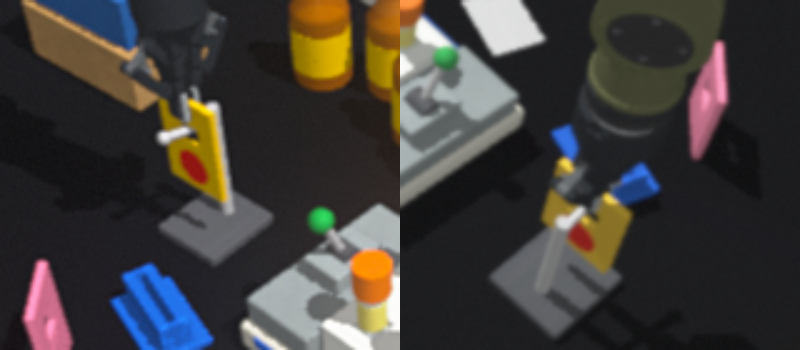

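The peg passes through the eye, with the ball at (165,138) in front of the plate. Lower a little more until contact.

```bash
python3 -m pendant '[0,0,-0.003,0,0,0,0,0,0,0,0,0,0,0,0,0,0,0]'
python3 -m pendant '[0,0,-0.002,0,0,0,0,0,0,0,0,0,0,0,0,0,0,0]'
```

```text
time_s: 28.75
ee_pos: [0.5112, 0.3854, 0.1685]
tcp_rot: [[-0.177, 0.984, 0.0], [0.984, 0.177, 0.0], [0.0, 0.0, -1.0]]
contact_force: [0.5, -0.3, -0.8]
gripper_width: 0.007
finger_force: 60.1
time_s: 29.0
ee_pos: [0.5113, 0.3854, 0.1679]
tcp_rot: [[-0.177, 0.984, 0.001], [0.984, 0.177, 0.001], [0.001, 0.001, -1.0]]
contact_force: [-1.1, 0.3, 3.7]
gripper_width: 0.0068
finger_force: 61.0
```

Contact. Open slightly, then lift clear.

```bash
python3 -m pendant '[0,0,0,0,0,0,0,0,0,0,0,0,0,0,0,0,0,0,0,0,0,0,0,0]' 0.2
python3 -m pendant '[0,0,0.01,0,0,0,0,0,0.02,0,0,0,0,0,0.03,0,0,0,0,0,0.04,0,0,0,0,0,0.04,0,0,0,0,0,0,0,0,0,0,0,0,0,0,0]'
python3 - <<'E'
from h import *
a=cap('side')['pixels'][60:200,100:260,::-1]; b=cap('scene')['pixels'][230:380,300:460,::-1]
cv2.imwrite('pics/c11.png',np.hstack([cv2.resize(a,(400,350)),cv2.resize(b,(400,350))]))
c=cap('side');w=world(c);hsv=cv2.cvtColor(c['pixels'],cv2.COLOR_RGB2HSV)
m=(hsv[...,0]>35)&(hsv[...,0]<80)&(hsv[...,1]>110)&(hsv[...,2]>50)&(abs(w[...,1]-.18)<.05)
q=w[m];print('ball',len(q),q.min(0),q.max(0),np.median(q,0))
E
```

```text
time_s: 29.33
ee_pos: [0.511, 0.3851, 0.1668]
tcp_rot: [[-0.177, 0.984, -0.0], [0.984, 0.177, -0.0], [-0.0, -0.001, -1.0]]
contact_force: [-0.3, -0.4, -0.6]
gripper_width: 0.0171
finger_force: 0.0
time_s: 29.92
ee_pos: [0.5121, 0.386, 0.2534]
tcp_rot: [[-0.177, 0.984, 0.003], [0.984, 0.177, 0.003], [0.002, 0.004, -1.0]]
contact_force: [0.5, 0.6, -0.0]
gripper_width: 0.017
finger_force: 0.0
ball 82 [0.51330532 0.15874406 0.15382759] [0.53611304 0.18141152 0.17644897] [0.52140976 0.16736905 0.16843738]
```

View pics/c11.png

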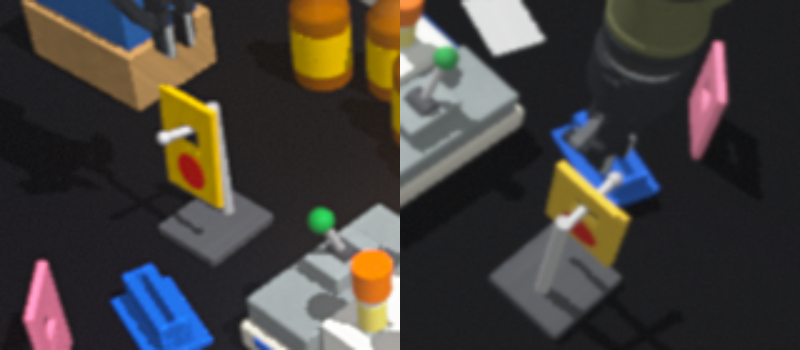

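The sign hangs free on the peg in both views, gripper clear above. Now the lever: go to the −x side of the ball, then push.

```bash
python3 -m pendant '[-0.0129,-0.0613,0,0,0,0,-0.0129,-0.0613,0,0,0,0,-0.0129,-0.0613,0,0,0,0,-0.0129,-0.0613,0,0,0,0,-0.0129,-0.0613,0,0,0,0,-0.0129,-0.0613,0,0,0,0,0,0,0,0,0,0]' 0
python3 -m pendant '[0,0,-0.0463,0,0,0,0,0,-0.0463,0,0,0,0,0,-0.0463,0,0,0,0,0,-0.0463,0,0,0,0,0,0,0,0,0,0.0248,0.0032,0,0,0,0,0.0248,0.0032,0,0,0,0,0,0,0,0,0,0]'
python3 -m pendant '[0.0165,0.0022,0,0,0,0,0.0165,0.0022,0,0,0,0,0.0165,0.0022,0,0,0,0,0,0,0,0,0,0]'
python3 - <<'E'
from h import *
for n in ['scene','side']:
    c=cap(n,n+'12.png');w=world(c);hsv=cv2.cvtColor(c['pixels'],cv2.COLOR_RGB2HSV)
    m=(hsv[...,0]>35)&(hsv[...,0]<80)&(hsv[...,1]>110)&(hsv[...,2]>50)&(abs(w[...,1]-.18)<.06)
    q=w[m];print('ball',len(q),q.min(0).round(3),q.max(0).round(3),np.median(q,0).round(3)) if len(q) else 0
E
```

```text
time_s: 30.65
ee_pos: [0.4612, 0.1588, 0.2501]
tcp_rot: [[-0.172, 0.985, -0.005], [0.985, 0.172, -0.004], [-0.004, -0.005, -1.0]]
contact_force: [-0.7, 1.0, 0.3]
gripper_width: 0.0001
finger_force: 0.0
time_s: 31.32
ee_pos: [0.4975, 0.1694, 0.1409]
tcp_rot: [[-0.177, 0.984, 0.003], [0.984, 0.177, 0.001], [0.0, 0.003, -1.0]]
contact_force: [0.6, 0.9, 0.5]
gripper_width: -0.0
finger_force: 0.0
time_s: 31.65
ee_pos: [0.5267, 0.1729, 0.1405]
tcp_rot: [[-0.177, 0.984, 0.003], [0.984, 0.177, 0.001], [0.0, 0.003, -1.0]]
contact_force: [0.5, 0.5, 0.1]
gripper_width: 0.0001
finger_force: 0.0
ball 56 [0.541 0.169 0.166] [0.577 0.192 0.219] [0.56  0.183 0.175]
ball 50 [0.537 0.162 0.161] [0.561 0.176 0.187] [0.549 0.167 0.174]
```

```bash
python3 -m pendant '[0.0165,0.0022,0,0,0,0,0.0165,0.0022,0,0,0,0,0.0165,0.0022,0,0,0,0,0,0,0,0,0,0]'
cat > b.py <<'E'
from h import *
for n in ['scene','side']:
    c=cap(n,n+'13.png');w=world(c);hsv=cv2.cvtColor(c['pixels'],cv2.COLOR_RGB2HSV)
    m=(hsv[...,0]>35)&(hsv[...,0]<80)&(hsv[...,1]>110)&(hsv[...,2]>50)&(abs(w[...,1]-.18)<.06)&(w[...,2]<.185)
    q=w[m];print('ball',len(q),q.min(0).round(3),q.max(0).round(3),np.median(q,0).round(3)) if len(q) else 0
E
python3 b.py
```

```text
time_s: 32.08
ee_pos: [0.5558, 0.1766, 0.14]
tcp_rot: [[-0.177, 0.984, 0.002], [0.984, 0.177, 0.0], [0.0, 0.002, -1.0]]
contact_force: [0.7, -0.0, -0.1]
gripper_width: 0.0001
finger_force: 0.0
ball 60 [0.568 0.176 0.152] [0.595 0.192 0.175] [0.586 0.185 0.168]
ball 54 [0.571 0.166 0.156] [0.594 0.183 0.184] [0.579 0.172 0.167]
```

```bash
python3 -m pendant '[0.0083,0.0011,0,0,0,0,0,0,0,0,0,0]'
python3 -m pendant '[0.0067,0.0009,0,0,0,0,0,0,0,0,0,0]'; python3 b.py
```

```text
time_s: 32.35
ee_pos: [0.559, 0.177, 0.14]
tcp_rot: [[-0.177, 0.984, -0.0], [0.984, 0.177, -0.0], [-0.0, -0.0, -1.0]]
contact_force: [-0.6, -0.2, -0.4]
gripper_width: -0.0001
finger_force: 0.1
time_s: 32.52
ee_pos: [0.5618, 0.1773, 0.1398]
tcp_rot: [[-0.177, 0.984, -0.002], [0.984, 0.177, -0.0], [-0.0, -0.002, -1.0]]
contact_force: [-2.6, 0.2, 2.0]
gripper_width: 0.0
finger_force: 1.5
ball 56 [0.574 0.177 0.156] [0.6   0.194 0.174] [0.592 0.186 0.167]
ball 54 [0.572 0.166 0.15 ] [0.597 0.183 0.183] [0.586 0.173 0.165]
```

```bash
python3 -m pendant '[0.005,0.0006,0,0,0,0,0,0,0,0,0,0,0,0,0,0,0,0]'
```

```text
time_s: 32.87
ee_pos: [0.5621, 0.1774, 0.1398]
tcp_rot: [[-0.177, 0.984, -0.007], [0.984, 0.177, -0.001], [0.0, -0.007, -1.0]]
contact_force: [-8.6, -1.8, 4.6]
gripper_width: 0.0005
finger_force: 4.9
```

Force now rises with no further motion, so the lever is at its stop. Back off, lift, and check everything.

```bash
python3 -m pendant '[-0.033,-0.0043,0,0,0,0,-0.033,-0.0043,0,0,0,0,-0.033,-0.0043,0,0,0,0,0,0,0.05,0,0,0,0,0,0.05,0,0,0,0,0,0.05,0,0,0,-0.05,-0.03,0.03,0,0,0,-0.05,-0.03,0.03,0,0,0,0,0,0,0,0,0,0,0,0,0,0,0]'
python3 b.py
python3 - <<'E'
from s import *
for n in ['side','scene']:
    c=cap(n,n+'14.png');w=world(c); hsv=cv2.cvtColor(c['pixels'],cv2.COLOR_RGB2HSV)
    blobs((hsv[...,0]>5)&(hsv[...,0]<18)&(hsv[...,1]>150)&(abs(w[...,2]-.17)<.003),w,n+' z170',15)
a=cv2.imread('pics/side14.png')[70:270,90:360]; b=cv2.imread('pics/scene14.png')[140:380,200:450]
cv2.imwrite('pics/c14.png',np.hstack([cv2.resize(a,(400,380)),cv2.resize(b,(400,380))]))
E
```

```text
time_s: 33.7
ee_pos: [0.4471, 0.134, 0.2682]
tcp_rot: [[-0.176, 0.984, 0.005], [0.984, 0.176, 0.001], [0.0, 0.006, -1.0]]
contact_force: [0.8, 0.4, -0.3]
gripper_width: 0.0001
finger_force: 0.0
ball 62 [0.58  0.175 0.156] [0.602 0.194 0.175] [0.591 0.184 0.167]
ball 79 [0.573 0.166 0.152] [0.597 0.193 0.174] [0.583 0.175 0.164]
side z170 (273, 146) 136 circ [609.1  98.1] 21.5 med [0.6081 0.0965 0.1704]
side z170 (248, 165) 139 circ [521.6  85. ] 21.7 med [0.5199 0.0857 0.1703]
side z170 (274, 183) 139 circ [529.8   1.7] 19.8 med [0.5281 0.0012 0.1706]
side z170 (302, 202) 155 circ [539.7 -82.6] 19.9 med [ 0.5391 -0.0834  0.1701]
scene z170 (261, 188) 113 circ [544.  -81.2] 20.9 med [ 0.5445 -0.0813  0.1706]
scene z170 (281, 208) 109 circ [534.4   3.5] 21.3 med [0.5345 0.0059 0.1707]
scene z170 (301, 228) 120 circ [523.4  85.3] 21.4 med [0.5234 0.0876 0.1704]
scene z170 (274, 246) 113 circ [612.2  99.7] 19.2 med [0.6122 0.1008 0.1704]
```

View pics/c14.png

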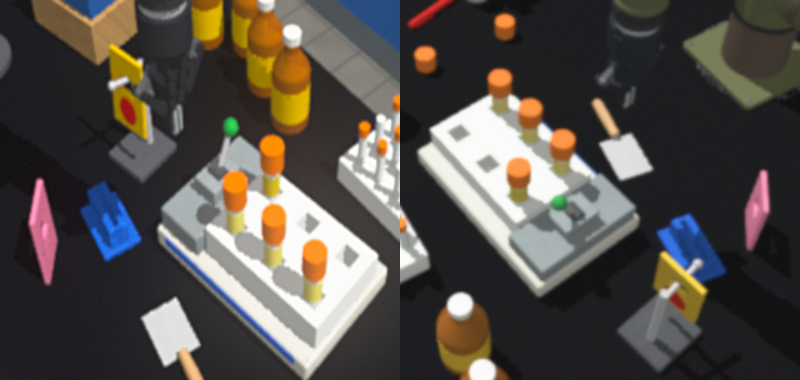

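The picture shows four capped tubes, the sign hanging on the peg, the lever over to +x, and the gripper clear of everything. Handing in.

```bash
python3 -c "
from workcell import r
print(r.sign_off())"
```

```text
the job is handed in; nothing more can be done
None
```

The job is handed in: all four tubes are capped, the yellow sign hangs on the peg and the start lever is at its on stop; the hand-in returned no verdict, so this rests on my last camera and force readings.

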